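# Set the roof pitch with a pendulum gauge on an uneven stud

### The arm

A 6-joint arm with a two-finger parallel gripper is mounted at the origin on the work surface. World frame = base frame: x ahead of the robot, y to its left, z up, the work surface at z = 0. Lengths are in m, angles in rad, forces in N, time in s.
With the tool pointing down it reaches from about 0.225 to 0.875 m from the base axis. Payload 3.4 kg.
Tool frame: the origin (TCP) lies midway between the tips of the shut fingers; the grasp point (between the pads) lies 19 mm behind it; z points along the fingers, y is the line along which they close (so a half turn about z gives the same grasp; the last joint's range is limited). The gripper opens to 85 mm and grips with 20 to 120 N. Pads are 22 mm wide; open, the fingers measure 114 mm over their backs; the gripper's body (76 mm by 85 mm) begins 54 mm behind the grasp point. The pads swing forward as they close: fully open they stand 13 mm farther back than shut.
Start: joints at [1.069, 0.276, 1.505, -0, 1.361, -0.121], TCP at [0.214, 0.534, 0.231] pointing down, gripper open.
Joint ranges: [-2.89, 2.89], [-0.75, 2.08], [0.22, 2.7], [-1.18, 4.32], [0.11, 2.71], [-2.7, 2.7]. Speed limits (rad/s): [2.57, 2.57, 3.14, 3.14, 3.14, 3.14].

### API

Orientations are given as a unit quaternion [w, x, y, z].
In Python, from rig import * gives the robot as it stands.
- The arm moves only by the tool apply_moves, never from a script. Its argument "steps" is one flat list of numbers, 4 for each row, row after row: the shift along the world's x, y, z in cm, then the turn about the world's z in degrees. A call has 1 to 8 rows; each row is the pose to reach, as a shift and turn from the pose commanded when the call began; what a row does not reach only later rows make up. A row lasts 1/12 s, in which the tool goes at most 41.7 mm and 7.16 degrees, less where a joint would pass 70% of its speed; a pose out of reach is approached as far as the arm can. A call with a gripper value outside its range is refused whole. "jaw" is the closure in counts, from 0 (fully open) to 255 (shut), set as the call begins (left out, the last holds). The fingers move at their own pace and stop on an object; "newtons" is the grip in N (left out, the last holds). Time passes only in rows, so rows that repeat a pose let the fingers close. It gives the time, the measured TCP pose, the force, the opening and the grip force at its end, in the units of the state.
- get_state(): the state, without advancing time (a new reading comes with each control period).
- get_image(name): name is "scene" or "side" or "wrist"; returns the picture (384x512x3 uint8, red, green, blue); there is no depth.
- calibration(name): a dict with "fx", "fy", "cx", "cy" (pixels), "k1" (the pictures are not rectified: a ray, as slopes to the right and down, at radius r is drawn at 1 + k1 r^2 times it, then the intrinsics apply), "xyz" and "rotation" of the camera in the world. Camera axes: x right, y up, looking along -z (the intrinsics and any distortion apply to the point x, -y, -z); pixel columns grow to the right and rows downward; lengths in m; the calibration is good to about 2 mm. A picture is of the moment at which its call begins: read the wrist's pose just before it. calibration takes no time and is no camera call; for the wrist camera it gives the pose at the moment of the call.
- sign_off(): hands the job in; it is judged then, once.
The state is a dict: "clock": time; "qpos": joint angles; "qd": joint speeds; "effort": joint torques, N m; "position": TCP position; "ee_rot": TCP orientation; "contact_force": force on the tool from outside, world axes, zero at the start; "moment": the same for the moment, N m; "width": finger opening in m; "gripper_force": force on a finger pad.
Only numpy, scipy, OpenCV 4.12 (cv2) and the standard library are available. Lean on these libraries where they do the work, as an engineer would, in place of code of your own. Each camera call takes 0.05 s, during which the arm holds its last target. There are 200 camera calls.

### The job

Lift the angle gauge up and off its two-prong hook by its wooden handle and set the middle of its flat base gently on the round hump of the uneven stud, square across the hump and standing level first. Then rock it there until its swinging pointer comes to rest on the mark tab, and finish while still holding the gauge by its handle in that position, with its base still lightly pressed on the hump, so the roof line can be drawn along it. Leave the other things on the table where they are.

Things in the scene. Friction and masses are not known exactly. Their poses are not given: they have to be found in the camera images.
- gauge_handle (a point): Centre of the dark wooden handle of the loose angle gauge: 22 (x) x 36 (y) x 46 (z) mm, on the frame's top bar; 141 mm above the underside of the base, 39 mm above the underside of the top bar. Gauge axes: z up, y along the base, x normal to the frame.
- gauge_base (a point): Middle of the underside of the gauge's base, a straight flat bar 160 (y) x 20 (x) x 16 (z) mm; this is what rests on the hump. Same axes as the gauge.
- pointer_tip (a point): Lower tip of the dark steel pointer that swings freely (settles in about 1 s) in the gauge's open window, from a pivot 109 mm above the underside of the base; the tip is 64 mm from the pivot. z axis: from tip to pivot.
- mark_tab (a point): Inner tip of the mark, a dark steel tab 8 mm wide on the pale arc below the pointer, 70 mm from the pointer's pivot, set at a different angle each time, stiff (leave it as set). z axis: from tab to pivot. The pointer is on the mark when it points straight at the tab.
- pointer (a joint): Angle of the pointer in the gauge, rad; 0 = square to the base, positive = tip towards the gauge's +y end. It hangs plumb, so turning the gauge by an angle about its own +x axis changes it by minus that angle.
- mark (a joint): Angle of the mark tab in the gauge, rad, same zero and sign as pointer; 0.18 to 0.38. The pointer comes onto it when the gauge is rocked with its +y end down by this angle.
- rack_prongs (a point): Midway between the rack's two 8 mm prongs, at the height of their tops (150 mm above the table), under the hanging gauge's top bar. Prongs 70 mm apart (along y) run level to the rack's -x (to the robot), ending 21 mm from this point in tips turned up 11 mm. The gauge comes off by going up 20 mm or more, then 60 mm to the rack's -x.
- hump_top (a point): Top of the round hump on the uneven stud, 114 mm above the table. The hump is a level round of radius 28 mm, 44 mm long, its axis along the stud's x axis, 28 mm below this point. Stand the gauge on it with its x axis along the stud's x axis (same way round or reversed).
- gauge: The whole gauge, 190 to 350 g: open aluminium frame, top bar 124 x 20 x 16 mm, window 110 mm wide and 86 high. Origin: middle of the underside of the base. It starts hanging upright with its top bar on the two prongs, base 48 mm above the table, axes parallel to the rack's.
- rack: The whole rack, fixed: plywood foot and two wooden posts (tops 156 mm above the table, front faces 65 mm to +x of the prong point) with a steel prong each. Origin on the table below rack_prongs.
- stud: The whole stud block, fixed: stud 44 (x) x 80 (y) mm, shoulders 24 mm below the hump's top, a lower lump to +y that the base does not meet up to 0.4 rad of rocking, on a joist offcut 110 x 150 x 36 mm. Origin on the table under the middle of the stud (hump 6 mm to -y of it).
- tape_roll: cardboard tape roll lying flat, 90 mm across, 24 mm high; leave it alone; origin at its underside.
- glue_stick: white glue stick standing, 26 mm across, 85 mm high; leave it alone; origin at its underside.
- marker_pen: marker pen lying down, about 130 mm long, 15 mm thick; leave it alone; origin at its underside.
- tumbler: copper-coloured drink tumbler standing, 74 mm across, 180 mm high; leave it alone; origin at its underside.
- drink_can: green drink can standing, 66 mm across, 115 mm high; leave it alone; origin at its underside.
- water_bottle: white water bottle standing, 70 mm across, 210 mm high; leave it alone; origin at its underside.
- crayon_box: small closed cardboard box lying flat, 75 x 55 x 24 mm; leave it alone; origin at its underside.

How it is judged:
By the outcome, as a careful person would: the job done as asked, in the order asked, and still so for the second after the job is handed in, while the arm keeps its last pose, push and grip.
It also fails if it takes over 58 s, if anything falls off the work surface, if the arm or the gripper's body presses on something with over 40 N, if the wrist force passes 120 N, or if a joint passes its speed limit or range.

## Working session

There is one attempt and no reset: what is moved stays moved. The work goes in short steps, Python scripts to look and compute and a tool call to move; the robot and the scene stay as the last step left them, time stands still between calls to the robot, and variables do not carry over. Pictures are saved under pics/ and viewed, at most 10 in all, crops included, and the job is handed in when it is done.

Besides the shell and the picture viewer there is one more tool, called in YAML: its name, and indented under it one key for each argument. apply_moves: Moves the arm, as the interface text tells. Its arguments: {"type":"object","properties":{"steps":{"type":"array","items":{"type":"number"}},"jaw":{"type":"number"},"newtons":{"type":"number"}},"required":["steps"]}

```bash
mkdir -p pics; ls; python3 - <<'E'
from rig import *
import cv2, numpy as np
s=get_state(); print(s['clock'],s['position'],s['ee_rot'],s['width'])
a=get_image("scene"); b=get_image("side")
cv2.imwrite("pics/scene0.png",a[:,:,::-1]);cv2.imwrite("pics/side0.png",b[:,:,::-1])
for n in("scene","side","wrist"): print(n,calibration(n))
E
```

```text
pics
0.0 [0.21342731 0.53333138 0.23043495] [-2.88999885e-04  1.89239849e-01  9.81930448e-01 -8.89745257e-04] 0.08555312541697203
scene {'fx': 491.4366592358384, 'fy': 491.4366592358384, 'cx': 264.39723809525293, 'cy': 187.15758425808139, 'k1': -0.1075157521910164, 'xyz': array([1.46190299, 0.48064021, 1.0118434 ]), 'rotation': array([0.47000736, 0.22424927, 0.35585727, 0.77599675])}
side {'fx': 465.18217616575623, 'fy': 465.18217616575623, 'cx': 252.63939180997087, 'cy': 199.81417164907197, 'k1': 0.06178291584094666, 'xyz': array([0.49191759, 1.03068083, 0.92011031]), 'rotation': array([-0.03549668, -0.00936166,  0.44247143,  0.8960309 ])}
wrist {'fx': 295.78444982215, 'fy': 295.78444982215, 'cx': 257.1223879305837, 'cy': 193.24309312769049, 'k1': -0.022292639209296868, 'xyz': array([0.14140451, 0.56204497, 0.37384586]), 'rotation': array([ 0.81855437, -0.12707481, -0.08518392,  0.55368261])}
```

View pics/scene0.png

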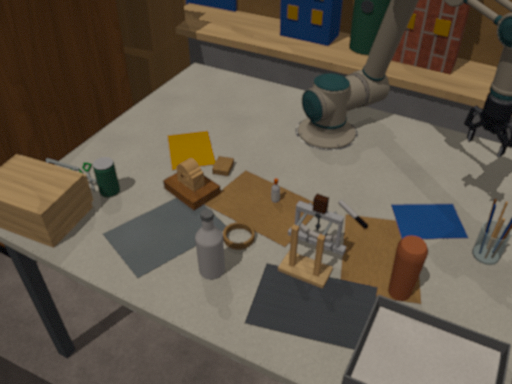

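View pics/side0.png

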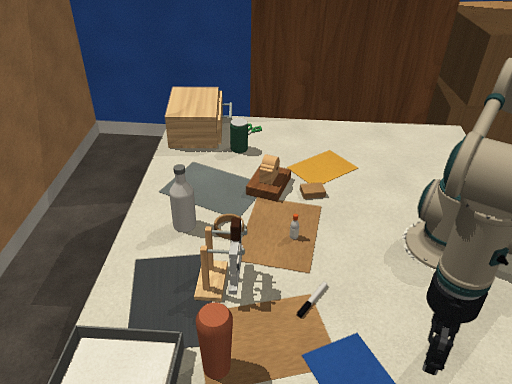

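Scene view: handle near (320,205), gauge and rack at (315,245), stud at (190,178). Side view: handle (236,230), stud (270,175). I'll zoom in on both.

```bash
python3 - <<'E'
import cv2, numpy as np
a=cv2.imread("pics/scene0.png");b=cv2.imread("pics/side0.png")
def c(i,x,y,w=100,h=75,k=4): return cv2.resize(i[y:y+h,x:x+w],None,fx=400/w,fy=300/h,interpolation=cv2.INTER_CUBIC)
cv2.imwrite("pics/z0.png",np.vstack([np.hstack([c(a,260,192,133,100),c(b,170,208,133,100)]),np.hstack([c(a,157,150,80,60),c(b,230,145,80,60)])]))
E
```

```text
(no output)
```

View pics/z0.png

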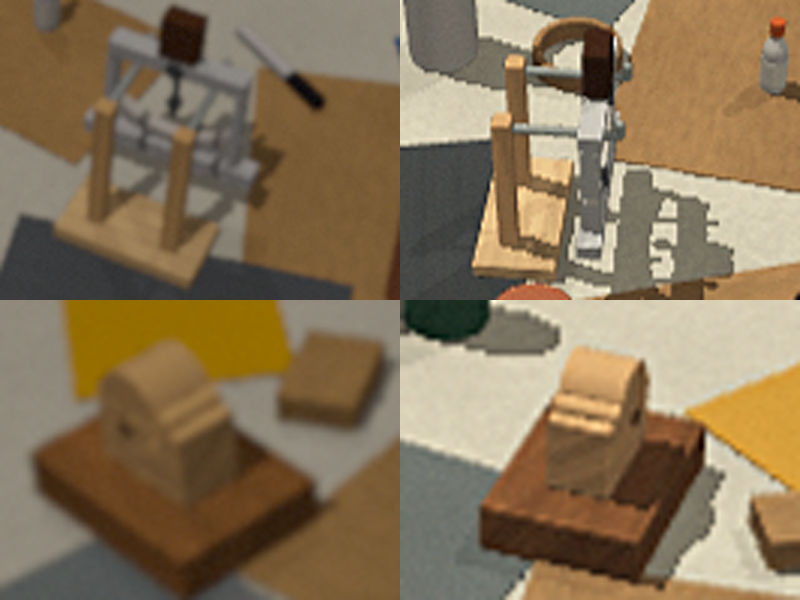

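```bash
cat > h.py <<'E'
import numpy as np, cv2
from scipy.spatial.transform import Rotation as R
from scipy.optimize import least_squares
from rig import *
def proj(c,P):
    q=c['rotation']; M=R.from_quat([q[1],q[2],q[3],q[0]]).as_matrix()
    p=(np.atleast_2d(P)-c['xyz'])@M; s=np.c_[p[:,0],-p[:,1]]/-p[:,2:]
    s=s*(1+c['k1']*(s**2).sum(1,keepdims=True))
    return s*[c['fx'],c['fy']]+[c['cx'],c['cy']]
def W(p,L):
    L=np.atleast_2d(L).astype(float); c,s=np.cos(p[2]),np.sin(p[2])
    return np.c_[p[0]+c*L[:,0]-s*L[:,1],p[1]+s*L[:,0]+c*L[:,1],L[:,2]]
E
python3 - <<'E'
from h import *
cs,cd=calibration("scene"),calibration("side")
# rack crop
k=1/3.0075
S=lambda x,y:(260+x*k,192+y/3); D=lambda x,y:(170+x*k,208+y/3)
def fr(p,full=False):
    d=p[3]; r=[]
    for c,pts in((cs,[((0,0,.189),S(183,36)),((0,.08,.056),S(247,181)),((0,-.08,.056),S(92,122)),((d,-.035,.156),S(106,103)),((d,.035,.156),S(182,133))]),
                 (cd,[((0,0,.189),D(197,62)),((0,.08,.056),D(190,243)),((d,-.035,.156),D(115,60)),((d,.035,.156),D(101,119))])):
        r.append(proj(c,W(p,[a for a,_ in pts]))-np.array([b for _,b in pts]))
    r=np.vstack(r); return r if full else r.ravel()
for y0 in(0,.8,-.8):
    o=least_squares(fr,[.6,.4,y0,.073]); print(o.cost,o.x,np.degrees(o.x[2]))
print(fr(o.x,1).round(1).tolist())
S=lambda x,y:(157+x/5,150+y/5); D=lambda x,y:(230+x/5,145+y/5)
obsS=[S(35,160),S(183,267),S(313,187),S(38,192),S(185,297),S(315,212)]
obsD=[D(83,208),D(245,248),D(303,125),D(82,245),D(245,282)]
def fs(p,L):
    c=np.array(L)
    a=proj(cs,W(p,[(*c[i],z) for z in(.036,0) for i in range(3)]))-obsS
    b=proj(cd,W(p,[(*c[i],z) for i,z in ((1,.036),(2,.036),(3,.036),(1,0),(2,0))]))-obsD
    return np.r_[a.ravel(),b.ravel()]
base=[(.055,-.075),(.055,.075),(-.055,.075),(-.055,-.075)]
for sh in range(4):
    L=base[sh:]+base[:sh]
    best=min((least_squares(fs,[.5,0,y],args=(L,)) for y in(-2,-1,0,1,2)),key=lambda o:o.cost)
    print(sh,best.cost,best.x,np.degrees(best.x[2]))
    hp=W(best.x,[(.022,-.006,.114),(-.022,-.006,.114),(0,.03,.09)]);print(((proj(cs,hp)-[157,150])*5).round().tolist(),((proj(cd,hp)-[230,145])*5).round().tolist(),fs(best.x,L).round(1).tolist())
E
```

```text
15.869447810632078 [5.83893035e-01 1.97105312e-01 5.75607942e-04 7.12568435e-02] 0.032979905743181305
15.86944781060355 [5.83893031e-01 1.97105319e-01 5.75352450e-04 7.12568450e-02] 0.03296526712417203
15.869447810618073 [5.83893034e-01 1.97105313e-01 5.75582105e-04 7.12568436e-02] 0.032978425406789705
[[-1.1, -0.4], [1.3, -1.7], [-2.2, -2.2], [-0.7, -0.2], [0.3, -0.7], [-0.7, 0.5], [-1.3, 3.5], [-0.3, 0.3], [-0.1, -0.0]]
0 17.92932507678916 [ 0.5163455  -0.24694744 -0.26864222] -15.392065342336211
[[126.0, 72.0], [182.0, 40.0], [197.0, 113.0]] [[170.0, 53.0], [235.0, 66.0], [184.0, 119.0]] [-1.7, -2.4, 0.2, -1.7, 1.1, -3.0, -1.0, -0.0, 0.8, 1.2, 1.2, 0.8, -0.8, -0.0, -0.8, -0.9, 0.4, -0.8, -0.7, 1.5, -1.3, 1.3]
1 222.7154295156071 [ 0.51792143 -0.23520617 -1.85446274] -106.2528884402605
[[160.0, 47.0], [207.0, 79.0], [140.0, 121.0]] [[216.0, 58.0], [194.0, 93.0], [151.0, 96.0]] [-0.0, 4.6, -6.8, -0.0, 4.4, -7.1, 0.7, 7.0, -6.1, 2.9, 4.4, -3.3, -5.4, -2.8, 6.1, -0.8, 4.2, 5.6, -5.2, -1.4, 5.5, 1.4]
2 17.92932507678916 [ 0.5163455  -0.24694744  2.87295043] 164.60793452379508
[[195.0, 48.0], [139.0, 81.0], [132.0, 71.0]] [[229.0, 75.0], [164.0, 62.0], [212.0, 72.0]] [-1.7, -2.4, 0.2, -1.7, 1.1, -3.0, -1.0, -0.0, 0.8, 1.2, 1.2, 0.8, -0.8, -0.0, -0.8, -0.9, 0.4, -0.8, -0.7, 1.5, -1.3, 1.3]
3 222.7154295150793 [ 0.51792143 -0.23520617 -4.99605547] -286.25289247339595
[[192.0, 87.0], [144.0, 56.0], [216.0, 77.0]] [[176.0, 89.0], [198.0, 55.0], [239.0, 114.0]] [-0.0, 4.6, -6.8, -0.0, 4.4, -7.1, 0.7, 7.0, -6.1, 2.9, 4.4, -3.3, -5.4, -2.8, 6.1, -0.8, 4.2, 5.6, -5.2, -1.4, 5.5, 1.4]
```

apply_moves:
  steps: [2.9,-2.6,1,-6.5,5.8,-5.2,2,-13,8.7,-7.8,3,-19.5,11.6,-10.4,4,-26,14.5,-13,5,-32.5,17.4,-15.6,6,-39,20.3,-18.2,7,-45.5,23.2,-20.8,8,-52]
  jaw: 0

```text
clock: 0.77
position: [0.4466, 0.3242, 0.3115]
ee_rot: [-0.0, 0.603, 0.798, -0.0]
contact_force: [0.4, 1.0, -0.2]
width: 0.0848
gripper_force: 0.0
```

apply_moves:
  steps: [2.9,-2.6,0,-6.2,5.8,-5.2,0,-12.2,8.7,-7.8,0,-16.2,11.6,-10.4,0,-16.2,13.9,-12.8,0,-16.2,13.9,-12.8,0,-16.2,13.9,-12.8,0,-16.2]

```text
clock: 1.35
position: [0.5856, 0.1963, 0.31]
ee_rot: [-0.001, 0.708, 0.706, -0.001]
contact_force: [-0.2, 0.2, -0.7]
width: 0.0853
gripper_force: 0.0
```

```bash
python3 - <<'E'
from h import *
c=calibration("wrist");i=get_image("wrist");s=get_state();print(s['clock'],s['position'],s['ee_rot'],s['contact_force'],s['qpos'])
np.save("c1.npy",c,allow_pickle=True)
cv2.imwrite("pics/w1.png",i[:,:,::-1])
print(proj(c,W([.584,.197,0],[(0,0,.212),(0,0,.166),(0,.062,.166),(0,-.062,.166),(0,.08,.064),(0,-.08,.064)])).round())
E
```

```text
1.4 [0.58457356 0.1974466  0.31041121] [-8.87171273e-04  7.07716107e-01  7.06496053e-01 -6.72760490e-04] [-1.05582639 -0.42889832 -0.09063654] [2.12561906e-01 3.11287881e-01 1.26170839e+00 7.63607307e-04
 1.57068818e+00 2.14286443e-01]
[[256. 193.]
 [256. 179.]
 [256. 116.]
 [256. 235.]
 [256.  97.]
 [257. 215.]]
```

View pics/w1.png

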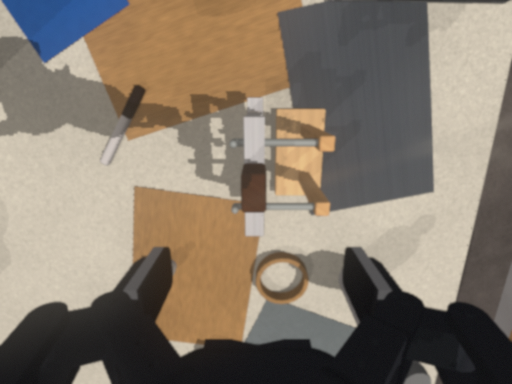

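The wrist view shows the handle at (254,188), within 2 mm of the fit and aligned square. I'll descend and grip.

apply_moves:
  steps: [-0.15,0.15,-3.5,0,-0.15,0.15,-7,0,-0.15,0.15,-10,0,-0.15,0.15,-12,0,-0.15,0.15,-13.5,0,-0.15,0.15,-14,0,-0.15,0.15,-14,0]

```text
clock: 1.98
position: [0.5813, 0.2004, 0.1701]
ee_rot: [-0.001, 0.707, 0.708, -0.001]
contact_force: [0.7, 0.4, 0.4]
width: 0.0853
gripper_force: 0.0
```

apply_moves:
  steps: [0,0,0,0,0,0,0,0,0,0,0,0,0,0,0,0,0,0,0,0,0,0,0,0,0,0,0,0,0,0,0,0]
  jaw: 255
  newtons: 40

```text
clock: 2.65
position: [0.5832, 0.1994, 0.1721]
ee_rot: [0.0, 0.707, 0.707, 0.0]
contact_force: [-2.0, -0.7, 5.8]
width: 0.0216
gripper_force: 41.5
```

apply_moves:
  steps: [0,0,0.5,0,0,0,1,0,0,0,1.5,0,0,0,2.2,0,0,0,3,0,0,0,3.5,0,0,0,3.5,0]

```text
clock: 3.23
position: [0.5842, 0.1996, 0.2081]
ee_rot: [0.001, 0.707, 0.707, 0.001]
contact_force: [0.6, -0.5, -2.4]
width: 0.0219
gripper_force: 40.7
```

apply_moves:
  steps: [-2.5,0,0.3,0,-5,0,1,0,-7.5,0,2.5,0,-8,0,5.5,0,-8,-2.5,8,0,-8,-5.5,8.5,-2,-8,-8.5,8.5,-4,-8,-11.5,8.5,-6]

```text
clock: 3.9
position: [0.5032, 0.0834, 0.2924]
ee_rot: [0.001, 0.743, 0.669, 0.001]
contact_force: [0.2, -0.6, -2.8]
width: 0.0219
gripper_force: 41.2
```

apply_moves:
  steps: [-0.2,-3.5,0,-2,-0.4,-7,0,-4,-0.6,-10.5,0,-6,-0.8,-14,0,-8,-1,-17.5,0,-9.4,-1.2,-21,0,-9.4,-1.4,-24.5,0,-9.4,-1.6,-28,0,-9.4]

```text
clock: 4.57
position: [0.4866, -0.1973, 0.2914]
ee_rot: [0.0, 0.796, 0.606, 0.0]
contact_force: [1.2, 0.6, -3.3]
width: 0.0214
gripper_force: 41.3
```

apply_moves:
  steps: [-0.2,-3.5,0,0,-0.4,-7,0,0,-0.5,-10.5,0,0,-0.5,-13.5,0,0,-0.5,-16,0,0,-0.5,-17.3,0,0,-0.5,-17.3,0,0,-0.5,-17.3,0,0]

```text
clock: 5.23
position: [0.482, -0.3682, 0.2908]
ee_rot: [-0.001, 0.796, 0.606, 0.0]
contact_force: [0.0, 0.8, -2.5]
width: 0.0215
gripper_force: 41.3
```

```bash
python3 - <<'E'
from h import *
c=calibration("wrist");i=get_image("wrist");s=get_state();print(s['clock'],s['position'],s['ee_rot'],s['contact_force'],s['width'])
j=get_image("scene");k=get_image("side")
p=[.5163,-.2469,-.2686]
L=[(.055,-.075,.036),(.055,.075,.036),(-.055,.075,.036),(-.055,-.075,.036),(.022,-.006,.114),(-.022,-.006,.114),(.022,.04,.09),(-.022,.04,.09)]
q=proj(c,W(p,L));print(q.round())
v=i[:,:,::-1].copy()
for a in q: cv2.circle(v,(int(a[0]),int(a[1])),2,(0,0,255),-1)
cv2.imwrite("pics/w2.png",v);cv2.imwrite("pics/w2raw.png",i[:,:,::-1]);cv2.imwrite("pics/s2.png",j[:,:,::-1]);cv2.imwrite("pics/d2.png",k[:,:,::-1])
E
```

```text
5.2833 [ 0.48213592 -0.36733061  0.29111635] [-9.00497625e-04  7.95480995e-01  6.05977675e-01  4.82328245e-04] [-0.2650092   0.48520328 -1.9791332 ] 0.021403864524492167
[[300. 121.]
 [305. -10.]
 [211. -10.]
 [216. 121.]
 [280.  55.]
 [236.  55.]
 [279.  10.]
 [237.  10.]]
```

View pics/w2.png

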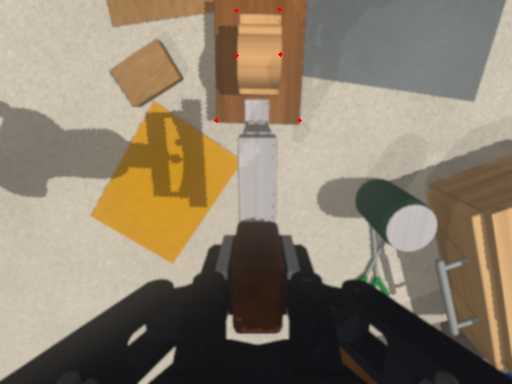

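```bash
python3 - <<'E'
from h import *
c=calibration("wrist");s=get_state();P=s['position'];print(P)
yaw=-np.radians(15.4)
for z in(-.123,-.121): print(proj(c,W([P[0],P[1],yaw],[(-.01,.08,P[2]+z+.016),(.01,.08,P[2]+z+.016),(-.01,.062,P[2]+z+.118),(.01,.062,P[2]+z+.118),(0.011,.018,P[2]+z+.164),(0.011,-.018,P[2]+z+.164)])).round(1).tolist())
h=np.array([.5145,-.2540,.114]);print('shift cm',(h-P)*100)
v=cv2.imread("pics/w2raw.png")[80:260,200:320];cv2.imwrite("pics/g2.png",cv2.resize(v,None,fx=3.3,fy=3.3))
E
```

```text
[ 0.48233646 -0.36689803  0.29150815]
[[245.1, 95.9], [269.9, 96.0], [237.6, 131.3], [278.1, 131.4], [286.2, 257.8], [283.6, 332.1]]
[[245.0, 95.9], [270.0, 95.9], [237.3, 131.8], [278.4, 131.8], [286.7, 260.5], [284.0, 335.7]]
shift cm [  3.21635392  11.28980342 -17.75081529]
```

View pics/g2.png

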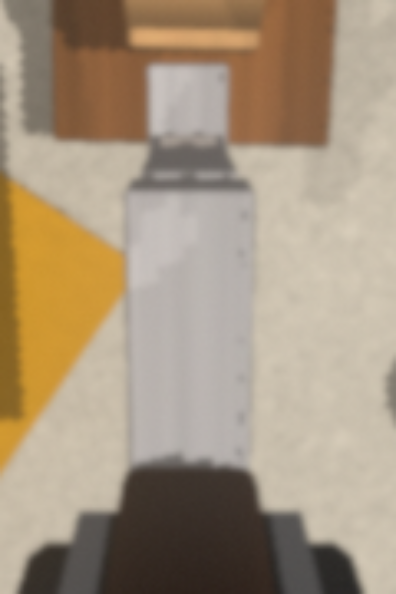

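apply_moves:
  steps: [1,3.2,0,0,2,6.5,0,0,3,10,0,0,3.3,11.5,-1,0,3.3,11.5,-2.5,0,3.3,11.5,-4,0,3.3,11.5,-4.5,0,3.3,11.5,-4.5,0]

```text
clock: 6.05
position: [0.5144, -0.2518, 0.2453]
ee_rot: [-0.001, 0.795, 0.607, -0.0]
contact_force: [-0.2, 1.2, -2.3]
width: 0.0212
gripper_force: 41.3
```

apply_moves:
  steps: [0,0,-0.2,0,0,0,-0.4,0,0,0,-0.5,0,0,0,-0.6,0,0,0,-0.6,0,0,0,-0.6,0]

```text
clock: 6.55
position: [0.5153, -0.2539, 0.2405]
ee_rot: [0.0, 0.796, 0.606, 0.0]
contact_force: [-0.7, -0.8, -2.8]
width: 0.0215
gripper_force: 41.3
```

apply_moves:
  steps: [0,0,-0.1,0,0,0,-0.2,0,0,0,-0.2,0,0,0,-0.2,0]
  newtons: 20

```text
clock: 6.88
position: [0.5152, -0.2537, 0.2383]
ee_rot: [0.0, 0.796, 0.606, 0.0]
contact_force: [1.6, -0.2, -2.4]
width: 0.0216
gripper_force: 41.4
```

apply_moves:
  steps: [0,0,-0.1,0,0,0,-0.1,0,0,0,-0.1,0]
  jaw: 255
  newtons: 20

```text
clock: 7.13
position: [0.5153, -0.2537, 0.2382]
ee_rot: [0.001, 0.796, 0.606, 0.0]
contact_force: [-1.1, 0.9, 5.0]
width: 0.0217
gripper_force: 42.0
```

apply_moves:
  steps: [0,0,-0.1,0,0,0,-0.1,0,0,0,-0.1,0]

```text
clock: 7.38
position: [0.5153, -0.2537, 0.2382]
ee_rot: [0.001, 0.796, 0.606, 0.0]
contact_force: [-2.4, 0.6, 8.7]
width: 0.0217
gripper_force: 42.8
```

apply_moves:
  steps: [0,0,0.1,0,0,0,0.1,0,0,0,0.1,0,0,0,0.1,0]

```text
clock: 7.72
position: [0.5153, -0.2537, 0.2382]
ee_rot: [0.001, 0.796, 0.606, 0.0]
contact_force: [-2.7, 0.4, 6.6]
width: 0.0216
gripper_force: 42.4
```

```bash
python3 - <<'E'
from h import *
s=get_state();print(s['clock'],s['position'],s['contact_force'],s['moment'],s['gripper_force'])
a,b=get_image("scene")[:,:,::-1],get_image("side")[:,:,::-1]
P=[.5149,-.253,0]
def crop(i,c,w=76,h=114):
    q=proj(c,[P[0],P[1],.18])[0].astype(int);x,y=q[0]-w//2,q[1]-h//2;print(x,y)
    return cv2.resize(i[y:y+h,x:x+w],(400,600),interpolation=cv2.INTER_CUBIC)
cv2.imwrite("pics/z3.png",np.hstack([crop(a,calibration("scene")),crop(b,calibration("side"))]))
E
```

```text
7.7167 [ 0.51530634 -0.25374735  0.23824067] [-2.66302876  0.41678956  6.64862252] [0.20387867 0.50217067 0.02240046] 42.41033434867859
147 86
233 82
```

View pics/z3.png

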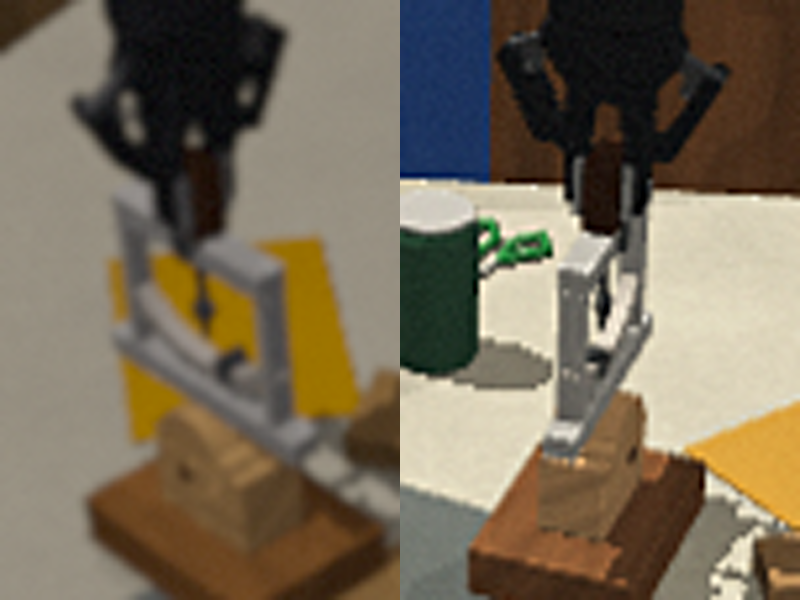

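```bash
python3 - <<'E'
from h import *
cs,cd=calibration("scene"),calibration("side")
g=[.5149,-.253,np.radians(-15.4)]; f=5.263
for n,c,o in(("sc",cs,(147,86)),("sd",cd,(233,82))):
  k=lambda L:((proj(c,W(g,L))-o)*f+([400,0] if n=="sd" else [0,0])).round().tolist()
  print(n,"tip",k([(0,0,.114+.045)]),"base ends",k([(0,.08,.122),(0,-.08,.122)]),"bar ends",k([(0,.062,.224),(0,-.062,.224)]))
  for r in(.07,.076): print(r,k([(0,r*np.sin(a),.114+.109-r*np.cos(a)) for a in(.18,.22,.26,.30,.34,.38)]))
E
```

```text
sc tip [[208.0, 332.0]] base ends [[307.0, 445.0], [125.0, 328.0]] bar ends [[273.0, 280.0], [126.0, 193.0]]
0.07 [[223.0, 348.0], [226.0, 349.0], [229.0, 350.0], [232.0, 351.0], [235.0, 352.0], [238.0, 352.0]]
0.076 [[225.0, 357.0], [228.0, 359.0], [232.0, 360.0], [235.0, 361.0], [238.0, 361.0], [242.0, 362.0]]
sd tip [[600.0, 330.0]] base ends [[556.0, 450.0], [636.0, 320.0]] bar ends [[571.0, 284.0], [635.0, 188.0]]
0.07 [[593.0, 347.0], [592.0, 349.0], [590.0, 350.0], [589.0, 351.0], [588.0, 352.0], [586.0, 353.0]]
0.076 [[592.0, 357.0], [591.0, 358.0], [589.0, 360.0], [588.0, 361.0], [586.0, 362.0], [585.0, 363.0]]
```

apply_moves:
  steps: [0.09,0.34,0,0,0.19,0.68,-0.02,0,0.28,1.02,-0.04,0,0.37,1.36,-0.06,0,0.48,1.75,-0.1,0,0.6,2.15,-0.14,0,0.7,2.55,-0.19,0,0.82,2.98,-0.27,0]
  jaw: 255
  newtons: 20

```text
clock: 8.48
position: [0.524, -0.2242, 0.2348]
ee_rot: [0.001, 0.796, 0.606, 0.0]
contact_force: [-0.8, -1.5, 4.6]
width: 0.0215
gripper_force: 42.2
```

apply_moves:
  steps: [0,0,0,0,0,0,0,0,0,0,0,0,0,0,0,0,0,0,0,0,0,0,0,0,0,0,0,0,0,0,0,0]

```text
clock: 9.15
position: [0.5239, -0.2236, 0.2348]
ee_rot: [0.0, 0.796, 0.606, 0.001]
contact_force: [1.2, 1.0, 5.5]
width: 0.0215
gripper_force: 42.3
```

```bash
python3 - <<'E'
from h import *
s=get_state();print(s['clock'],s['position'],s['contact_force'],s['moment'],s['gripper_force'])
a,b=get_image("scene")[:,:,::-1],get_image("side")[:,:,::-1]
cv2.imwrite("pics/s4.png",a);cv2.imwrite("pics/d4.png",b)
cv2.imwrite("pics/z4.png",np.hstack([cv2.resize(a[110:182,157:205],(400,600),interpolation=cv2.INTER_CUBIC),cv2.resize(b[110:182,248:296],(400,600),interpolation=cv2.INTER_CUBIC)]))
E
```

```text
9.15 [ 0.5239199  -0.22363197  0.23479124] [1.18216203 1.01403893 5.46472421] [ 0.00950056 -0.42743755  0.03259104] 42.26986885070801
```

View pics/z4.png

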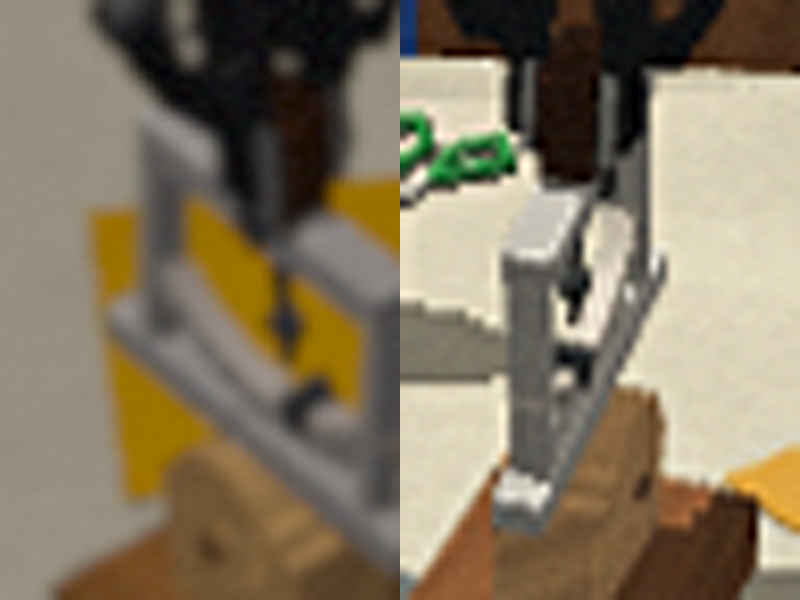

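```bash
cat >> h.py <<'E'
YAW=np.radians(-15.4)
def gauge(tcp,th,L,ph=.141,up=.0175):
    """gauge-frame pts -> world, +y end down by th, handle pivot above TCP"""
    L=np.atleast_2d(L).astype(float); d=L-[0,0,ph]
    d=R.from_rotvec([-th,0,0]).apply(d)
    return R.from_rotvec([0,0,YAW]).apply(d)+np.array(tcp)+[0,0,up]
def plumb(tcp,th,r): # point r below pivot
    return gauge(tcp,th,(0,0,.109))-[0,0,r]
E
python3 - <<'E'
from h import *
s=get_state();T=s['position']-[.0007,.0025,0] # gauge sits 2.6mm to -y of TCP
pts={'barend':[(-.01,-.062,.118),(.01,-.062,.118)],'baseend':[(-.01,-.08,.016),(.01,-.08,.016),(.01,-.08,0)],'bar+':[(-.01,.062,.118),(.01,.062,.118)],'base+':[(-.01,.08,.016),(.01,.08,.016)]}
for n,o,sx in(("scene",(157,110),0),("side",(248,110),400)):
  c=calibration(n)
  for th in(0,.1,.2,.3):
    k=lambda P:((proj(c,P)-o)*8.333+[sx,0]).round().astype(int).tolist()
    print(n,th,{m:k(gauge(T,th,L)) for m,L in pts.items()},'tip',k(plumb(T,th,.064)))
    print('  tab',[k(gauge(T,th,(0,.073*np.sin(a),.109-.073*np.cos(a))))[0] for a in(.2,.25,.3,.35)])
E
```

```text
scene 0 {'barend': [[185, 112], [141, 135]], 'baseend': [[180, 328], [138, 352], [142, 387]], 'bar+': [[424, 252], [379, 277]], 'base+': [[476, 515], [434, 541]]} tip [[296, 365]]
  tab [[325, 400], [332, 402], [338, 404], [344, 405]]
scene 0.1 {'barend': [[180, 95], [135, 118]], 'baseend': [[157, 296], [114, 319], [116, 353]], 'bar+': [[420, 264], [375, 289]], 'base+': [[452, 515], [410, 541]]} tip [[290, 361]]
  tab [[306, 389], [312, 393], [319, 395], [326, 398]]
scene 0.2 {'barend': [[176, 78], [131, 101]], 'baseend': [[135, 262], [92, 285], [92, 316]], 'bar+': [[414, 274], [370, 299]], 'base+': [[427, 512], [385, 538]]} tip [[284, 356]]
  tab [[286, 377], [293, 381], [300, 385], [306, 388]]
scene 0.3 {'barend': [[173, 61], [128, 84]], 'baseend': [[114, 227], [72, 250], [68, 279]], 'bar+': [[408, 283], [363, 308]], 'base+': [[401, 506], [359, 531]]} tip [[278, 351]]
  tab [[267, 362], [274, 367], [280, 372], [287, 376]]
side 0 {'barend': [[649, 89], [598, 80]], 'baseend': [[650, 300], [602, 291], [600, 326]], 'bar+': [[546, 245], [492, 235]], 'base+': [[521, 512], [470, 501]]} tip [[566, 332]]
  tab [[553, 368], [550, 371], [548, 373], [545, 375]]
side 0.1 {'barend': [[652, 71], [601, 62]], 'baseend': [[660, 267], [612, 258], [611, 290]], 'bar+': [[548, 256], [494, 246]], 'base+': [[532, 510], [481, 500]]} tip [[569, 327]]
  tab [[562, 356], [559, 360], [556, 363], [553, 366]]
side 0.2 {'barend': [[653, 54], [603, 45]], 'baseend': [[669, 232], [621, 223], [622, 254]], 'bar+': [[550, 266], [497, 256]], 'base+': [[543, 505], [492, 494]]} tip [[571, 322]]
  tab [[570, 342], [567, 347], [565, 351], [562, 355]]
side 0.3 {'barend': [[655, 37], [604, 29]], 'baseend': [[678, 196], [630, 187], [632, 215]], 'bar+': [[553, 274], [500, 264]], 'base+': [[554, 495], [504, 485]]} tip [[574, 316]]
  tab [[579, 326], [576, 332], [573, 336], [570, 341]]
```

apply_moves:
  steps: [0,0,0,0,0,0,0,0]
  jaw: 210
  newtons: 20

```text
clock: 9.42
position: [0.5239, -0.2237, 0.2348]
ee_rot: [0.0, 0.796, 0.606, 0.001]
contact_force: [2.2, 0.1, 5.7]
width: 0.0213
gripper_force: 42.3
```

apply_moves:
  steps: [0,0,0,0,0,0,0,0]
  jaw: 200

```text
clock: 9.58
position: [0.5239, -0.2237, 0.2348]
ee_rot: [0.0, 0.796, 0.606, 0.001]
contact_force: [2.3, 1.3, 4.7]
width: 0.0216
gripper_force: 42.3
```

```bash
cat > fit.py <<'E'
from h import *
from scipy.ndimage import map_coordinates
from scipy.optimize import minimize
def box(cy,cz,w,h,hx=.01):
    c=[(x*hx,cy+y*w/2,cz+z*h/2) for x in(-1,1) for y in(-1,1) for z in(-1,1)]
    return [(np.array(c[i]),np.array(c[j])) for i in range(8) for j in range(i+1,8) if bin(i^j).count('1')==1]
# outer edges of base/top bar + window edges, x=+-10mm
E=[e for e in box(0,.008,.16,.016)+box(0,.110,.124,.016)+box(.0585,.059,.007,.086)+box(-.0585,.059,.007,.086)]
SP=np.vstack([a+(b-a)*np.linspace(0,1,30)[:,None] for a,b in E])
H=np.array([.5149,-.253])
def world(p,L): # p: th, base-mid y along stud, base-mid z, base-mid x
    L=np.atleast_2d(L).astype(float)
    d=R.from_rotvec([-p[0],0,0]).apply(L)+[p[3],p[1],p[2]]
    return R.from_rotvec([0,0,YAW]).apply(d)+[H[0],H[1],0]
def look():
    return {n:(get_image(n),calibration(n)) for n in("scene","side")}
def score(p,G):
    return -np.mean([map_coordinates(g,proj(c,world(p,SP)).T[::-1],order=1).mean() for g,c in G])
def fit(ims,p0,spans=(.2,.02,.006,.004)):
    G=[]
    for n,(i,c) in ims.items():
        f=cv2.GaussianBlur(i.astype(np.float32),(0,0),.7)
        g=np.sqrt(sum(cv2.Sobel(f,cv2.CV_32F,a,1-a)**2 for a in(0,1)).max(2)); G.append((np.minimum(g,120),c))
    from scipy.optimize import differential_evolution as de
    o=de(score,[(a-s,a+s) for a,s in zip(p0,spans)],args=(G,),seed=1,maxiter=60,popsize=12,tol=1e-6)
    return o.x,o.fun
def arc(ims,p,r,A):
    out=[]
    for n,(i,c) in ims.items():
        g=i.astype(np.float32).mean(2)
        out.append(map_coordinates(g,proj(c,world(p,[(0,r*np.sin(a),.109-r*np.cos(a)) for a in A])).T[::-1],order=1))
    return np.array(out)
def report(ims,p0):
    p,f=fit(ims,p0); A=np.arange(-.1,.5,.04)
    print('th %.3f y %.1f z %.1f x %.1f mm score %.1f'%(p[0],*(p[1:]*1e3),-f), 'contact on base y ~%.1f mm'%(-(p[1]-.028*np.sin(p[0]))*1e3/np.cos(p[0])))
    print('a   ',A.round(2).tolist())
    for r in(.058,.073): print(r,arc(ims,p,r,A).round().astype(int).tolist())
    return p
E
python3 - <<'E'
from fit import *
ims={n:(cv2.imread(f)[:,:,::-1],calibration(n)) for n,f in(("scene","pics/s4.png"),("side","pics/d4.png"))}
p=report(ims,[.12,.012,.114,0])
v=[]
for n,(i,c) in ims.items():
    x,y=(157,110) if n=="scene" else (248,110)
    w=cv2.resize(i[y:y+72,x:x+48],(400,600),interpolation=cv2.INTER_CUBIC)[:,:,::-1].copy()
    for q in (proj(c,world(p,SP))-[x,y])*8.333: cv2.circle(w,(int(q[0]),int(q[1])),1,(0,0,255),-1)
    v.append(w)
cv2.imwrite("pics/fit4.png",np.hstack(v))
E
```

```text
th 0.166 y 3.7 z 110.1 x 0.6 mm score 103.3 contact on base y ~1.0 mm
a    [-0.1, -0.06, -0.02, 0.02, 0.06, 0.1, 0.14, 0.18, 0.22, 0.26, 0.3, 0.34, 0.38, 0.42, 0.46]
0.058 [[89, 86, 84, 82, 76, 70, 65, 65, 70, 77, 84, 86, 87, 85, 83], [158, 168, 158, 132, 113, 103, 107, 102, 124, 154, 196, 205, 202, 193, 181]]
0.073 [[140, 141, 141, 142, 139, 129, 114, 91, 65, 45, 47, 59, 78, 95, 109], [220, 222, 223, 206, 141, 85, 57, 36, 30, 25, 59, 98, 135, 143, 144]]
```

View pics/fit4.png

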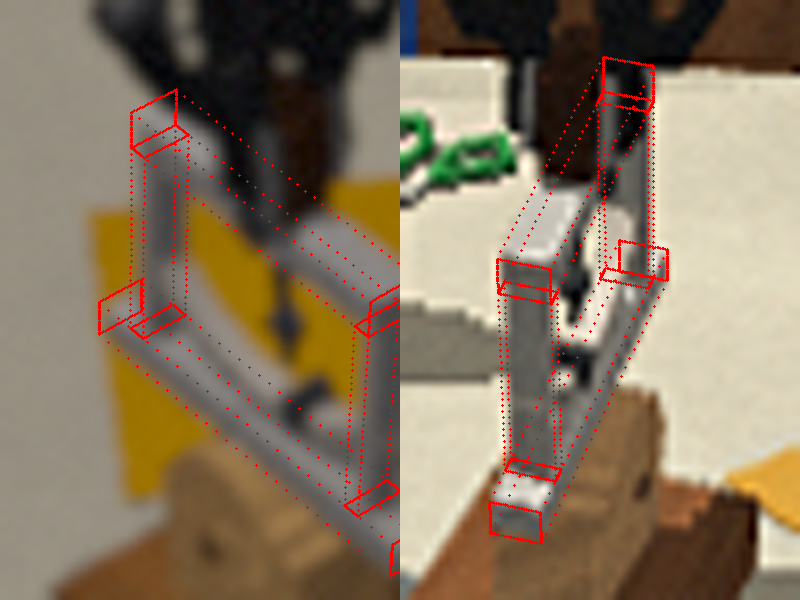

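apply_moves:
  steps: [0.05,0.2,-0.02,0,0.1,0.4,-0.04,0,0.16,0.6,-0.07,0,0.22,0.8,-0.1,0,0.29,1.05,-0.14,0,0.35,1.25,-0.18,0,0.35,1.25,-0.18,0,0.35,1.25,-0.18,0]

```text
clock: 10.25
position: [0.5264, -0.2108, 0.2324]
ee_rot: [-0.001, 0.795, 0.606, -0.0]
contact_force: [0.4, -2.1, 3.4]
width: 0.0217
gripper_force: 42.1
```

apply_moves:
  steps: [0,0,0,0,0,0,0,0,0,0,0,0,0,0,0,0,0,0,0,0,0,0,0,0,0,0,0,0,0,0,0,0]

```text
clock: 10.92
position: [0.5265, -0.211, 0.2325]
ee_rot: [-0.001, 0.796, 0.606, -0.0]
contact_force: [-2.4, -0.8, 1.4]
width: 0.0215
gripper_force: 41.8
```

```bash
python3 - <<'E'
from fit import *
s=get_state();print(s['clock'],s['position'],s['contact_force'],s['moment'],s['gripper_force'])
ims=look()
for n in ims: cv2.imwrite("pics/%s5.png"%n,ims[n][0][:,:,::-1])
report(ims,[.22,.004,.111,0])
E
```

```text
10.9167 [ 0.52646411 -0.21104044  0.23246919] [-2.37453807 -0.83765681  1.41004399] [-0.22076197  0.67154253 -0.05891748] 41.797471046447754
th 0.168 y 15.1 z 107.3 x -1.5 mm score 102.8 contact on base y ~-10.5 mm
a    [-0.1, -0.06, -0.02, 0.02, 0.06, 0.1, 0.14, 0.18, 0.22, 0.26, 0.3, 0.34, 0.38, 0.42, 0.46]
0.058 [[90, 86, 85, 80, 74, 68, 59, 63, 67, 76, 83, 86, 88, 86, 85], [180, 182, 193, 206, 174, 149, 135, 130, 136, 152, 173, 199, 198, 184, 168]]
0.073 [[138, 140, 142, 142, 141, 131, 116, 89, 61, 43, 47, 63, 83, 101, 113], [225, 227, 219, 177, 125, 76, 56, 43, 32, 25, 28, 96, 153, 199, 193]]
```

apply_moves:
  steps: [-0.1,-0.35,0.07,0,-0.2,-0.7,0.13,0,-0.3,-1.05,0.19,0,-0.4,-1.4,0.25,0,-0.4,-1.4,0.25,0,-0.4,-1.4,0.25,0]

```text
clock: 11.52
position: [0.523, -0.2261, 0.2353]
ee_rot: [0.0, 0.796, 0.606, -0.0]
contact_force: [0.8, -0.5, -1.3]
width: 0.0214
gripper_force: 41.4
```

apply_moves:
  steps: [0,0,-0.1,0,0,0,-0.2,0,0,0,-0.3,0,0,0,-0.3,0]

```text
clock: 11.85
position: [0.5231, -0.2258, 0.2351]
ee_rot: [0.002, 0.796, 0.606, 0.0]
contact_force: [-2.5, 1.3, 11.2]
width: 0.0218
gripper_force: 43.1
```

```bash
python3 - <<'E'
from fit import *
s=get_state();print(s['clock'],s['position'],s['contact_force'],s['moment'],s['gripper_force'])
report(look(),[.2,.006,.109,0])
E
```

```text
11.85 [ 0.523099   -0.22578072  0.23506338] [-2.50440353  1.30953563 11.24413781] [ 0.1140587   0.6999737  -0.04674951] 43.056212067604065
th 0.149 y 1.9 z 106.9 x 1.4 mm score 102.1 contact on base y ~2.3 mm
a    [-0.1, -0.06, -0.02, 0.02, 0.06, 0.1, 0.14, 0.18, 0.22, 0.26, 0.3, 0.34, 0.38, 0.42, 0.46]
0.058 [[107, 106, 104, 101, 98, 92, 87, 87, 86, 87, 84, 81, 77, 74, 70], [180, 194, 163, 124, 93, 76, 107, 157, 194, 222, 193, 161, 132, 106, 89]]
0.073 [[143, 144, 143, 143, 135, 116, 86, 55, 44, 53, 75, 98, 115, 125, 130], [229, 196, 139, 97, 63, 49, 34, 30, 30, 87, 149, 200, 192, 162, 134]]
```

apply_moves:
  steps: [0.05,0.2,-0.03,0,0.11,0.4,-0.06,0,0.16,0.6,-0.1,0,0.22,0.8,-0.14,0,0.27,1,-0.17,0,0.33,1.2,-0.21,0,0.38,1.4,-0.25,0,0.38,1.4,-0.25,0]

```text
clock: 12.62
position: [0.527, -0.2124, 0.2317]
ee_rot: [0.002, 0.795, 0.606, -0.0]
contact_force: [-1.0, -0.9, 6.7]
width: 0.0216
gripper_force: 42.4
```

apply_moves:
  steps: [0,0,0,0,0,0,0,0,0,0,0,0,0,0,0,0,0,0,0,0,0,0,0,0,0,0,0,0,0,0,0,0]

```text
clock: 13.28
position: [0.527, -0.2124, 0.2317]
ee_rot: [0.002, 0.795, 0.606, -0.0]
contact_force: [-1.2, -0.1, 5.7]
width: 0.0215
gripper_force: 42.4
```

```bash
python3 - <<'E'
from fit import *
s=get_state();print(s['clock'],s['position'],s['contact_force'],s['moment'],s['gripper_force'])
ims=look()
for n in ims: cv2.imwrite("pics/%s6.png"%n,ims[n][0][:,:,::-1])
report(ims,[.22,.004,.108,0])
E
```

```text
13.2833 [ 0.52698882 -0.21244905  0.23170792] [-1.22899625 -0.0936776   5.65394546] [-0.47783235  0.42502468 -0.0308284 ] 42.43687033653259
th 0.208 y 4.0 z 107.5 x 0.6 mm score 101.2 contact on base y ~1.8 mm
a    [-0.1, -0.06, -0.02, 0.02, 0.06, 0.1, 0.14, 0.18, 0.22, 0.26, 0.3, 0.34, 0.38, 0.42, 0.46]
0.058 [[105, 103, 102, 100, 97, 94, 90, 82, 74, 65, 65, 63, 65, 67, 70], [202, 184, 185, 195, 212, 177, 140, 114, 99, 109, 103, 94, 82, 73, 72]]
0.073 [[141, 143, 145, 144, 141, 124, 97, 67, 44, 45, 64, 90, 111, 125, 131], [225, 229, 198, 138, 62, 37, 33, 27, 18, 57, 128, 189, 197, 195, 186]]
```

```bash
cat > fit2.py <<'E'
from fit import *
from scipy.optimize import differential_evolution as de
def pose(th,s): # slip s: contact drift beyond rolling; base mid on tangent line of hump
    t=-.028*th+s
    return [th,.028*np.sin(th)+t*np.cos(th),.086+.028*np.cos(th)-t*np.sin(th),0]
def run(ims):
    G={}
    for n,(i,c) in ims.items():
        f=cv2.GaussianBlur(i.astype(np.float32),(0,0),.7)
        G[n]=(np.minimum(np.sqrt(sum(cv2.Sobel(f,cv2.CV_32F,a,1-a)**2 for a in(0,1)).max(2)),120),c)
    def sc(v):
        p=pose(v[0],v[1]); return -sum(map_coordinates(G[n][0],(proj(G[n][1],world(p,SP))+v[k:k+2]).T[::-1],order=1).mean() for n,k in(("scene",2),("side",4)))
    o=de(sc,[(.05,.4),(-.02,.025)]+[(-2,2)]*4,seed=2,maxiter=120,popsize=12,tol=1e-7); v=o.x
    p=pose(v[0],v[1]);i,c=ims["scene"];g=i.astype(np.float32).mean(2);A=np.arange(-.15,.6,.01)
    def ang(r):
        P=np.array([map_coordinates(g,(proj(c,world(p,[(0,q*np.sin(a),.109-q*np.cos(a)) for a in A]))+v[2:4]).T[::-1],order=1) for q in r]).mean(0)
        m=P.argmin(); sel=abs(A-A[m])<.13; w=np.clip(P[sel].max()*.8-P[sel],0,None); return A[m],(w*A[sel]).sum()/w.sum()
    print('th %.3f slip %.1f mm base-mid y %.1f contact at base y %.1f; offs'%(v[0],v[1]*1e3,p[1]*1e3,(.028*v[0]-v[1])*1e3),v[2:].round(1),'score %.1f'%(-o.fun/2),'pointer',np.round(ang([.052,.056,.06]),3),'tab',np.round(ang([.070,.073,.076]),3))
def avg(k=8):
    return {n:(np.mean([get_image(n) for _ in range(k)],0),calibration(n)) for n in("scene","side")}
E
python3 - <<'E'
from fit2 import *
for a,b in(("s4","d4"),("scene5","side5"),("scene6","side6")):
    run({n:(cv2.imread("pics/%s.png"%f)[:,:,::-1],calibration(n)) for n,f in(("scene",a),("side",b))})
E
```

```text
th 0.165 slip 9.6 mm base-mid y 9.5 contact at base y -4.9; offs [-1.4  0.1  0.4 -0.1] score 103.3 pointer [0.16  0.163] tab [0.27  0.279]
th 0.176 slip 13.3 mm base-mid y 13.1 contact at base y -8.3; offs [0.9 1.9 0.2 1.5] score 102.9 pointer [0.15  0.146] tab [0.25  0.247]
th 0.208 slip 3.8 mm base-mid y 3.8 contact at base y 2.1; offs [ 0.1  2.  -0.3  1.7] score 101.2 pointer [0.28  0.304] tab [0.23  0.233]
```

```bash
cat > fit3.py <<'E'
from fit2 import *
def gw(T,th,dy,up,L):
    L=np.atleast_2d(L).astype(float)-[0,0,.141]
    d=R.from_rotvec([-th,0,0]).apply(L)+[0,dy,up]
    return R.from_rotvec([0,0,YAW]).apply(d)+T
def grads(ims):
    G={}
    for n,(i,c) in ims.items():
        f=cv2.GaussianBlur(i.astype(np.float32),(0,0),.7)
        G[n]=(np.minimum(np.sqrt(sum(cv2.Sobel(f,cv2.CV_32F,a,1-a)**2 for a in(0,1)).max(2)),120),c)
    return G
def joint(frames): # list of (ims,T)
    Gs=[grads(f[0]) for f in frames]; m=len(frames)
    def sc(v):
        sh=v[m:]; return -sum(map_coordinates(G[n][0],(proj(G[n][1],gw(f[1],v[j],sh[0],sh[1],SP))+sh[k:k+2]).T[::-1],order=1).mean() for j,(G,f) in enumerate(zip(Gs,frames)) for n,k in(("scene",2),("side",4)))
    o=de(sc,[(.05,.4)]*m+[(-.006,.003),(.012,.022)]+[(-2,2)]*4,seed=2,maxiter=150,popsize=10,tol=1e-7);v=o.x;sh=v[m:]
    print('shared dy up(mm)',(sh[:2]*1e3).round(1),'offs',sh[2:].round(2),'score',-o.fun/2/m)
    A=np.arange(-.15,.6,.01)
    for j,(ims,T) in enumerate(frames):
        th=v[j];i,c=ims["scene"];g=i.astype(np.float32).mean(2)
        b=gw(T,th,sh[0],sh[1],(0,0,0))[0]-[*H,0]; by=R.from_rotvec([0,0,-YAW]).apply(b)
        P={r:np.array([map_coordinates(g,(proj(c,gw(T,th,sh[0],sh[1],[(0,q*np.sin(a),.109-q*np.cos(a)) for a in A]))+sh[2:4]).T[::-1],order=1) for q in(r-.003,r,r+.003)]).mean(0) for r in(.057,.073)}
        out=[]
        for r in P:
            w0=abs(A-th)<.12 if r<.06 else (A>.1)&(A<.45)
            p,a=P[r][w0],A[w0];q=a[p.argmin()];w=abs(a-q)<.09;x=np.clip(np.percentile(p,75)-p[w],0,None);out.append((x*a[w]).sum()/x.sum())
        print('th %.3f base mid y %.1f z %.1f contact on base y %.1f'%(th,by[1]*1e3,by[2]*1e3,-(by[1]-.028*np.sin(th))/np.cos(th)*1e3),'pointer %.3f tab %.3f'%tuple(out))
def saved(a,b,T): return ({n:(cv2.imread("pics/%s.png"%f)[:,:,::-1],calibration(n)) for n,f in(("scene",a),("side",b))},np.array(T))
OLD=[saved("s4","d4",(.5239,-.2236,.2348)),saved("scene5","side5",(.5265,-.2110,.2325)),saved("scene6","side6",(.5270,-.2124,.2317))]
E
python3 -c "
from fit3 import *
joint(OLD)"
```

```text
shared dy up(mm) [ 2.9 12.1] offs [-1.66 -1.63  1.   -1.66] score 102.08471
th 0.159 base mid y 11.2 z 107.7 contact on base y -6.9 pointer 0.166 tab 0.275
th 0.164 base mid y 23.4 z 105.5 contact on base y -19.1 pointer 0.172 tab 0.265
th 0.248 base mid y 10.6 z 107.1 contact on base y -3.8 pointer 0.274 tab 0.235
```

```bash
python3 - <<'E'
from fit3 import *
s=get_state();ims=avg(10);s=get_state();T=s['position'];print(s['clock'],T,s['contact_force'])
for n in ims: cv2.imwrite("pics/%s7.png"%n,ims[n][0][:,:,::-1])
joint([OLD[0],(ims,T)])
i=ims["scene"][0][:,:,::-1]
x,y=174,120
w=cv2.resize(np.clip(i[y:y+44,x:x+50]*1.4,0,255).astype(np.uint8),(680,598),interpolation=cv2.INTER_CUBIC)
cv2.imwrite("pics/z7.png",w)
E
```

```text
14.3833 [ 0.52700052 -0.21247196  0.23169866] [-1.78310471 -0.14483357  6.62656736]
shared dy up(mm) [ 1.6 12. ] offs [-1.56 -1.47  0.85 -1.32] score 101.92989349365234
th 0.158 base mid y 10.2 z 107.6 contact on base y -5.9 pointer 0.180 tab 0.277
th 0.240 base mid y 10.4 z 106.7 contact on base y -3.9 pointer 0.278 tab 0.233[ WARN:0@13.395] global loadsave.cpp:1063 imwrite_ Unsupported depth image for selected encoder is fallbacked to CV_8U.
```

View pics/z7.png

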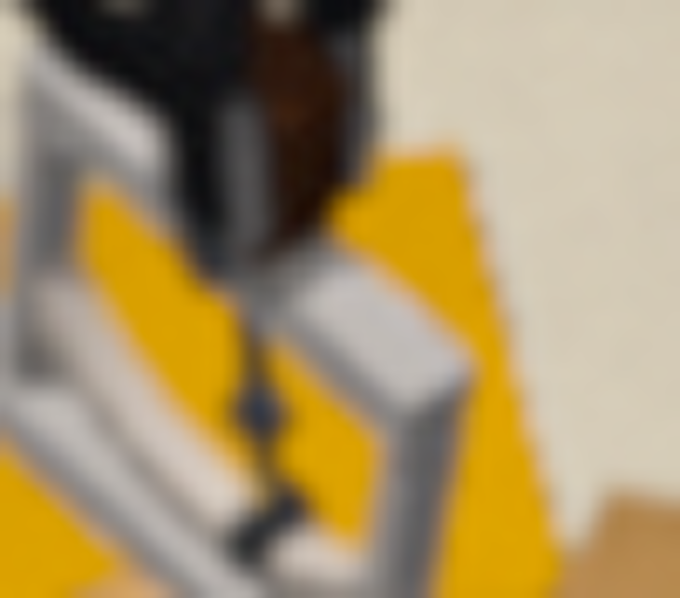

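```bash
python3 - <<'E'
from fit3 import *
i=cv2.imread("pics/scene7.png")[:,:,2].astype(float); x0,y0=174,120
np.set_printoptions(linewidth=220)
print('cols',np.arange(188,202)); 
for r in range(142,163): print(r,i[r,188:202].astype(int))
c=calibration("scene");pv=np.array([.524,-.221,.218])
q=proj(c,[pv,pv-[0,0,.04],pv-[0,0,.064],pv-[0,0,.073],pv-[0,0,.08]]);print(q.round(2),'dir',(q[3]-q[1])/(q[3]-q[1])[1])
Ry=R.from_rotvec([0,0,YAW]).apply([[.001,0,0],[0,.001,0]]); print('px per mm gauge x,y',proj(c,pv-[0,0,.073]+Ry)-q[3])
E
```

```text
cols [188 189 190 191 192 193 194 195 196 197 198 199 200 201]
142 [152 146 132 103  81  79  86 103 120 133 139 138 138 138]
143 [156 156 145 110  81  86  95 102 113 126 135 137 137 137]
144 [156 157 148 112  78  90 105 103 102 112 125 134 137 138]
145 [157 157 150 118  79  94 120 118 105 101 110 124 134 137]
146 [157 157 150 120  78  96 132 136 119 103  99 109 125 134]
147 [157 157 149 118  75  87 131 146 138 119 102  98 109 124]
148 [157 155 142 108  67  70 114 145 150 137 117 102  99 108]
149 [157 152 128  88  51  53  93 134 152 150 137 120 105  99]
150 [157 151 124  80  45  42  74 119 148 155 151 141 124 106]
151 [155 152 133  99  62  48  81 123 149 157 157 153 142 125]
152 [153 154 147 127  91  68 103 140 155 158 157 157 154 141]
153 [152 154 155 145 112  83 112 146 157 158 158 158 156 145]
154 [152 154 155 149 121  89 105 135 151 157 158 158 155 143]
155 [150 154 155 150 128  94  83 104 133 152 157 158 154 138]
156 [141 151 153 145 125  93  62  65 105 140 155 158 153 134]
157 [126 141 140 122  94  68  43  45  85 129 152 157 151 129]
158 [115 121 114  88  56  40  44  64  98 130 152 157 150 125]
159 [119 108  86  56  35  46  76 106 126 141 152 156 146 120]
160 [130 115  86  52  39  65 105 133 145 149 152 151 139 114]
161 [132 128 107  77  61  78 112 132 140 144 148 145 131 109]
162 [122 131 125 109  93  87  99 112 120 126 132 130 119 103]
[[192.19 137.  ]
 [193.28 148.43]
 [193.92 155.1 ]
 [194.16 157.57]
 [194.35 159.47]] dir [0.09608527 1.        ]
px per mm gauge x,y [[-0.25745764  0.14821931]
 [ 0.22433704  0.14061685]]
```

The last view shows the pointer line running from (250,320) to (268,470) and landing on the tab, which is centred near (272,520). By centroid it is within about 0.02 rad. I'll ease the press a little and re-measure numerically.

apply_moves:
  steps: [0,0,0.05,0,0,0,0.1,0,0,0,0.1,0,0,0,0.1,0,0,0,0.1,0,0,0,0.1,0,0,0,0.1,0,0,0,0.1,0]

```text
clock: 15.05
position: [0.5272, -0.2118, 0.2315]
ee_rot: [0.001, 0.796, 0.606, 0.0]
contact_force: [-0.3, -0.3, 5.6]
width: 0.0219
gripper_force: 42.2
```

```bash
cat > m.py <<'E'
from fit3 import *
def metric(i):
    i=np.asarray(i,float)
    def cen(r0,r1,c0,c1):
        p=i[r0:r1,c0:c1]; w=np.clip(110-p,0,None); yy,xx=np.mgrid[r0:r1,c0:c1]
        return (w*xx).sum()/w.sum(),(w*yy).sum()/w.sum()
    a=cen(145,153,190,195); b=cen(156,162,190,198)
    d=b[0]-(a[0]+.096*(b[1]-a[1])); return np.round(a,2),np.round(b,2),'offset px %.2f -> rad %.3f'%(d,d/.211/73)
print(metric(cv2.imread("pics/scene7.png")[:,:,2]))
ims=avg(8);s=get_state();print(s['clock'],s['position'],s['contact_force'],s['qd'].round(3))
cv2.imwrite("pics/scene8.png",ims["scene"][0][:,:,::-1])
print(metric(ims["scene"][0][:,:,0]))
E
python3 m.py 2>/dev/null
```

```text
(array([192.54, 149.22]), array([192.93, 158.48]), 'offset px -0.50 -> rad -0.033')
15.85 [ 0.52720471 -0.21181694  0.23154855] [-0.21101927 -0.90455483  6.06500846] [ 0.     0.001  0.    -0.     0.001 -0.002]
(array([192.76, 149.32]), array([193.16, 158.48]), 'offset px -0.48 -> rad -0.031')
```

apply_moves:
  steps: [0,0,-0.1,0,0,0,-0.15,0,-0.04,-0.14,-0.12,0,-0.08,-0.28,-0.09,0,-0.1,-0.38,-0.07,0,-0.1,-0.38,0,0,-0.1,-0.38,0.06,0,-0.1,-0.38,0.06,0]

```text
clock: 16.52
position: [0.5267, -0.2134, 0.232]
ee_rot: [-0.001, 0.796, 0.606, 0.002]
contact_force: [1.6, 5.1, 5.1]
width: 0.0212
gripper_force: 42.4
```

apply_moves:
  steps: [0,0,0,0,0,0,0,0,0,0,0,0,0,0,0,0,0,0,0,0,0,0,0,0,0,0,0,0,0,0,0,0]

```text
clock: 17.18
position: [0.5267, -0.2134, 0.232]
ee_rot: [-0.001, 0.796, 0.606, 0.002]
contact_force: [2.3, 3.7, 5.9]
width: 0.0216
gripper_force: 42.4
```

```bash
python3 m.py 2>/dev/null; python3 - <<'E'
from fit3 import *
s=get_state();joint([OLD[0],OLD[2],(avg(2),s['position'])])
E
```

```text
(array([192.54, 149.22]), array([192.93, 158.48]), 'offset px -0.50 -> rad -0.033')
17.9833 [ 0.52672537 -0.2133961   0.23196171] [1.10534875 5.18326998 6.59080103] [ 0.001 -0.001  0.001  0.     0.001 -0.   ]
(array([192.45, 149.18]), array([193.04, 158.51]), 'offset px -0.30 -> rad -0.019')
shared dy up(mm) [ 0.4 12. ] offs [-1.53 -1.44  0.83 -1.33] score 101.774605
th 0.151 base mid y 10.0 z 107.4 contact on base y -5.9 pointer 0.189 tab 0.285
th 0.231 base mid y 10.5 z 106.5 contact on base y -4.2 pointer 0.300 tab 0.232
th 0.223 base mid y 10.5 z 106.5 contact on base y -4.4 pointer 0.273 tab 0.242
```

```bash
python3 -c "
from rig import *
print(sign_off())"
```

```text
the job is handed in; nothing more can be done
None
```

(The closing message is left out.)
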